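# Flip the marker flap of the tested jar

### The arm

A 6-joint arm with a two-finger parallel gripper is mounted at the origin on the work surface. World frame = base frame: x ahead of the robot, y to its left, z up, the work surface at z = 0. Lengths are in mm, angles in rad, forces in N, time in s.
With the tool pointing down it reaches from about 375 to 975 mm from the base axis. Payload 3.8 kg.
Tool frame: the origin (TCP) lies between the finger pads; the fingertips stand 11 mm ahead of it and the grasp point (between the pads) lies 8 mm behind it (robot.tip_extent is the distance from the TCP to the fingertips, in mm); z points along the fingers, y is the direction in which the jaws open and shut (so a half turn about z gives the same grasp; the last joint's range is limited). The gripper opens to 88 mm and grips with 3 to 60 N. Pads are 18 mm wide; open, the fingers measure 123 mm over their backs; the gripper's body (75 mm by 187 mm) begins 45 mm behind the grasp point.
Start: joints at [-1.285, 0.264, 1.604, -0, 1.274, -0.037], TCP at [214.12, -640.133, 249.706] pointing down, gripper open.
Joint ranges: [-2.63, 2.63], [-0.94, 2.18], [0.31, 2.57], [-1.31, 4.45], [0, 2.66], [-2.55, 2.55]. Speed limits (rad/s): [2.57, 2.57, 3.14, 3.14, 3.14, 3.14].

### API

Orientations are given as [roll, pitch, yaw] about the fixed x, y, z axes, in that order (R = Rz(yaw) Ry(pitch) Rx(roll)).
In Python, from cell import robot, eyes gives the robot as it stands. The module is installed in compiled form; this text tells all that it offers.
- The arm moves only by the tool apply_moves, never from a script. Its argument "moves" is a list of rows, each a list of 3 entries, a list of its own where there are three numbers: the finger opening in mm, from 0 to 88.1, then the shift along the tool's x, y, z in units of 25 mm (1.0 is 25 mm), then the turn about the tool's z in units of 6 degrees (1.0 is 6 degrees). In form: [[grip, [x, y, z], roll], ...]. A call has 1 to 8 rows; each row is the pose to reach, as a shift and turn from the pose commanded when the call began, along the tool's axes at that moment; what a row does not reach only later rows make up. A row lasts 1/12 s, in which the tool goes at most 41.7 mm and 7.16 degrees, less where a joint would pass 70% of its speed; a pose out of reach is approached as far as the arm can. A call with a gripper value outside its range is refused whole. The fingers move at their own pace and stop on an object; the grip force is fixed at half the most. Time passes only in rows, so rows that repeat a pose let the fingers close. It gives the time, the measured TCP pose, the force and the opening at its end, in the units of the state.
- robot.state(): the state, without advancing time (a new reading comes with each control period).
- eyes.capture(name): name is "scene" or "top"; returns (picture, depth): 400x640x3 uint8, red, green, blue; 400x640 float32, mm along the optical axis (not along the pixel's ray), 0 where there is no reading.
- eyes.camera_info(name): a dict with "K" (3x3 intrinsics, pixels), "xyz" and "orientation" of the camera in the world. Camera axes: x right, y down, z forward; pixel columns grow to the right and rows downward; lengths in mm; the calibration is good to about 2 mm. A picture is of the moment at which its call begins. camera_info takes no time and is no camera call.
- robot.close_job(): hands the job in, once; it reports no verdict.
Trained networks look in the newest picture that a camera, given by its name, has taken for a name from the list of things; names that differ only in an ending like _2 or _b are one class to them, and where a whole thing is asked for, a point or a joint stands for the part that bears it (a point fixed in the world has none). Each returns a list of dicts, best first, with "score" (0 to 1); they miss things now and then, are a little off and sometimes report something else, mostly with a low value. They report only what shows in the picture. A call takes as long as a camera call. They do not tell look-alikes from the thing itself.
- eyes.recognise(camera, thing): "point" ([column, row] in pixels, amid what is visible of it).
The state is a dict: "t": time; "joint_positions": joint angles; "dq": joint speeds; "tau": joint torques, N m; "position": TCP position; "tool_rot": TCP orientation; "contact_force": force on the tool from outside, world axes, zero at the start; "wrist_torque": the same for the moment, N m; "finger_gap": finger opening in mm.
Only numpy, scipy, OpenCV 4.12 (cv2) and the standard library are available. Lean on these libraries where they do the work, as an engineer would, in place of code of your own. Each camera call takes 0.05 s, during which the arm holds its last target.

### The job

Three juice samples stand in the rack, each behind its own hinged marker flap, and the one in the squat jar has just been tested. With a fingertip, gently swing the flap in front of the jar up and right over its pivot, towards the jar, and lay it down flat on the rear rest rod with its ring face up. Do not grip or pick up anything, and leave the other two flaps, the samples and the spoon as they are.

Things in the scene. Friction and masses are not known exactly. Their poses are not given: they have to be found in the camera images.
- rack: Steel sample rack fixed to the bench, 316 mm wide, 210 mm deep. Origin on the bench below the middle of its axle; x away from the robot, from flaps to samples, y along the axle to the left, z up. Axle at z = 90 mm. Upright 3 mm lugs at y = -150, -50, 50, 150 mm (x -31 to 31, top z = 96 mm). Base plate x -32 to 178, 4 mm thick. Nests centred at x = 122, y = 100, 0, -100 mm, walls to z = 34 mm
- flap_left (a joint): Angle (rad) of the flap at rack y = +100 mm: 0 = level to the front (rack -x, towards the robot), bar face up; pi/2 upright; pi = flipped, level to the rear (rack +x), ring face up. Starts at 0 to 0.3. White plastic plate 64 mm wide along the axle, 4 mm thick, from the axle to a free edge 65 mm off, 30 g. Hinge friction 0.016 N m: it stays where left, under 1 N at the edge moves it
- flap_middle (a joint): The same for the flap at y = 0 on the rack
- flap_right (a joint): The same for the flap at y = -100 mm on the rack
- flap_left_edge (a point): Middle of the free edge of the left flap (mid thickness), 65 mm from the axle; moves with the flap
- flap_middle_edge (a point): Middle of the free edge of the middle flap (mid thickness), 65 mm from the axle; moves with the flap
- flap_right_edge (a point): Middle of the free edge of the right flap (mid thickness), 65 mm from the axle; moves with the flap
- flap_left_hinge (a point): Point on the axle in the middle of the left flap, 90 mm above the bench; axes as the rack's. 6 mm rest rods run along y at x = -24 and +24 mm from it, tops 2 mm below it; outside them the space under the flap is free down to the bench or base plate
- flap_middle_hinge (a point): Point on the axle in the middle of the middle flap, 90 mm above the bench; axes as the rack's. 6 mm rest rods run along y at x = -24 and +24 mm from it, tops 2 mm below it; outside them the space under the flap is free down to the bench or base plate
- flap_right_hinge (a point): Point on the axle in the middle of the right flap, 90 mm above the bench; axes as the rack's. 6 mm rest rods run along y at x = -24 and +24 mm from it, tops 2 mm below it; outside them the space under the flap is free down to the bench or base plate
- jar: The tested sample: squat screw-top jar, 64 mm across, 78 mm high, steel lid, loose in one of the three nests (any of them). Origin at the centre of its underside, z up
- bottle: Slim juice bottle with a white cap, 50 mm across, 135 mm high, loose in another nest. Origin at the centre of its underside, z up
- can: Plain metal can, 54 mm across, 112 mm high, loose in the remaining nest. Origin at the centre of its underside, z up
- spoon: Steel spoon, 190 mm long, lying loose on the bench to the left of the rack. Origin under its middle, x along it
Not all that is in view belongs to the job. Leave any blue, green or purple look-alike of the bottle alone.

How it is judged:
By the outcome, as a careful person would: the job done as asked, in the order asked, and still so for the second after the job is handed in, with the robot touching nothing.
It also fails if it takes over 42 s, if anything falls off the work surface, if the arm or the gripper's body presses on something with over 40 N, if the wrist force passes 120 N, or if a joint passes its speed limit or range.

## Working session

There is one attempt and no reset: what is moved stays moved. The work goes in short steps, Python scripts to look and compute and a tool call to move; the robot and the scene stay as the last step left them, time stands still between calls to the robot, and variables do not carry over. Pictures are saved under pics/ and viewed, and the job is handed in when it is done.

Besides the shell and the picture viewer there is one more tool, called after "Emit:" as name([rows], argument=value, ...), one row to a line, values as JSON. apply_moves: Moves the arm, as the interface text tells. Its arguments: {"type":"object","properties":{"moves":{"type":"array"}},"required":["moves"]}

```bash
mkdir -p pics; cat > h.py <<'E'
import numpy as np, cv2
from scipy.spatial.transform import Rotation as R
from cell import robot, eyes
def cap(name,fn):
    p,d=eyes.capture(name); cv2.imwrite(f'pics/{fn}.png',p[:,:,::-1]); np.save(f'pics/{fn}.npy',d); return p,d
def cam(name):
    i=eyes.camera_info(name); K=np.array(i['K']); o=np.array(i['orientation'],float)
    M=o if o.shape==(3,3) else R.from_euler('xyz',o).as_matrix()
    return K,np.array(i['xyz']),M
def world(name,u,v,d):
    K,t,M=cam(name); return t+M@(d*np.array([(u-K[0,2])/K[0,0],(v-K[1,2])/K[1,1],1]))
def proj(name,P):
    K,t,M=cam(name); c=M.T@(np.array(P)-t); return (K@c)[:2]/c[2]
def cloud(name,d):
    K,t,M=cam(name); v,u=np.mgrid[:400,:640]
    P=np.stack([(u-K[0,2])/K[0,0]*d,(v-K[1,2])/K[1,1]*d,d],-1)@M.T+t
    P[d<=0]=np.nan; return P
E
python3 - <<'E'
from h import *
s=robot.state();print({k:np.round(v,3) for k,v in s.items()})
for n in('scene','top'):
    print(eyes.camera_info(n)); p,d=cap(n,n+'0')
    for t in('jar','rack','flap_left','flap_middle','flap_right','bottle','can'):
        for r in eyes.recognise(n,t)[:3]:
            u,v=r['point'];dd=d[int(v),int(u)];print(n,t,r['score'],r['point'],np.round(world(n,u,v,dd)))
E
```

```text
{'t': np.float64(0.0), 'joint_positions': array([-1.285,  0.265,  1.605, -0.   ,  1.274, -0.037]), 'dq': array([ 0.001, -0.001, -0.001, -0.001, -0.001, -0.001]), 'tau': array([ 0.0000e+00, -5.0212e+01, -3.5688e+01,  7.3000e-02,  2.9000e-02,
       -0.0000e+00]), 'position': array([ 213.919, -639.48 ,  248.386]), 'tool_rot': array([-3.139, -0.   ,  0.323]), 'contact_force': array([-1.053, -0.161,  0.426]), 'wrist_torque': array([0.06 , 0.007, 0.026]), 'finger_gap': np.float64(88.122)}
{'K': array([[442.79698727,   0.        , 323.99940897],
       [  0.        , 442.79698727, 188.23274568],
       [  0.        ,   0.        ,   1.        ]]), 'xyz': array([1211.89759412,  339.29188396,  589.75333732]), 'orientation': array([-2.27802520e+00, -1.98062949e-03,  2.01297860e+00])}
scene jar 0.82 [263.1, 231.7] [800.  35.  67.]
scene rack 0.62 [292.0, 215.2] [688.  25.   3.]
scene flap_left 0.84 [351.6, 174.1] [628. 119.  92.]
scene flap_middle 0.63 [303.4, 156.8] [620.  17.  92.]
scene flap_right 0.72 [256.6, 146.1] [627. -82.  92.]
scene bottle 0.97 [317.6, 242.0] [801. 135.  90.]
scene b
[... 215 characters left out ...]
  , 418.52130734, 194.18965916],
       [  0.        ,   0.        ,   1.        ]]), 'xyz': array([490.1437766 ,  93.68662133, 879.96575212]), 'orientation': array([-2.90144565e+00,  2.36207577e-03, -1.58010486e+00])}
top jar 0.84 [347.3, 154.6] [766.  25.  83.]
top rack 0.86 [346.2, 200.3] [691.  24.   3.]
top rack 0.67 [223.5, 211.7] [667. 285.  11.]
top flap_left 0.68 [299.0, 227.9] [618. 122.  90.]
top flap_middle 0.65 [351.8, 225.2] [622.  22.  92.]
top flap_right 0.94 [407.3, 224.8] [621. -84.  92.]
top bottle 0.81 [180.8, 159.1] [757. 356.  93.]
top bottle 0.79 [295.4, 154.1] [762. 129. 102.]
top bottle 0.73 [181.0, 231.5] [612. 346.  93.]
top can 0.96 [395.4, 151.9] [758. -64. 121.]
```

View pics/scene0.png

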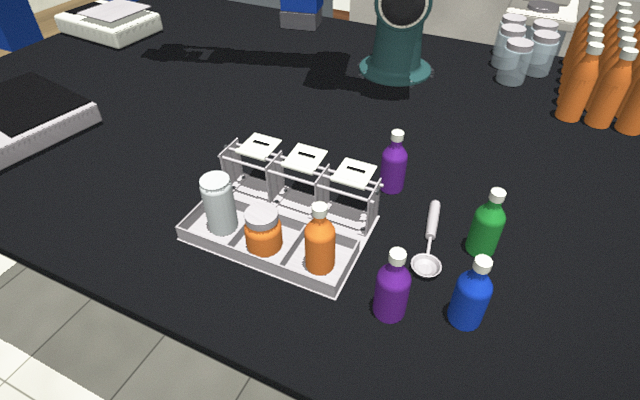

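View pics/top0.png

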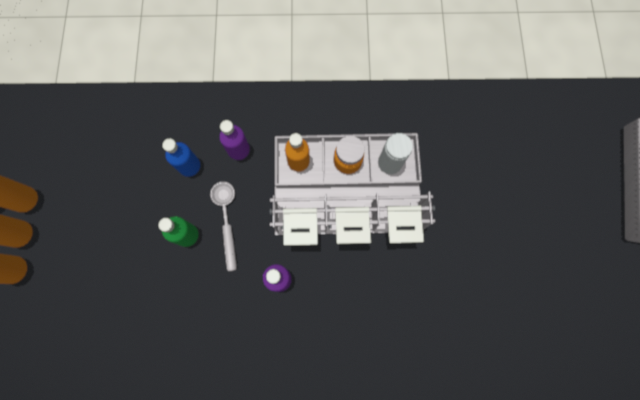

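```bash
python3 - <<'E'
from h import *
d=np.load('pics/top0.npy');P=cloud('top',d)
# flaps: points z 80..125, x 560..665
z=P[...,2]
for y0 in(120,20,-82):
    m=(abs(P[...,1]-y0)<40)&(z>75)&(z<120)&(P[...,0]>560)&(P[...,0]<670)
    q=P[m]
    for x in range(570,670,8):
        k=q[(q[:,0]>=x)&(q[:,0]<x+8)]
        if len(k):print(y0,x,len(k),np.round(np.median(k[:,2]),1),np.round([k[:,1].min(),k[:,1].max()]))
# jar/can tops
for n,a,b,u,v in(('jar',70,90,347,154),('can',105,130,395,152),('bottle',125,145,295,154)):
    m=(z>a)&(z<b)&(P[...,0]>700);mm=np.zeros_like(m);mm[v-40:v+40,u-30:u+30]=1
    q=P[m&mm];print(n,len(q),np.round(q.min(0)),np.round(q.max(0)),np.round(np.median(q,0)))
E
```

```text
120 586 141 92.4 [ 88. 150.]
120 594 147 92.6 [ 90. 150.]
120 602 141 92.3 [ 90. 150.]
120 610 132 92.3 [ 90. 151.]
120 618 142 92.3 [ 82. 159.]
120 626 147 91.8 [ 80. 159.]
120 634 134 91.6 [ 89. 151.]
120 642 174 92.6 [ 84. 159.]
120 650 99 94.2 [ 82. 158.]
20 586 121 96.7 [-11.  51.]
20 594 144 96.3 [-12.  52.]
20 602 148 95.4 [-10.  52.]
20 610 146 95.1 [-11.  52.]
20 618 143 94.2 [-17.  59.]
20 626 155 93.1 [-20.  59.]
20 634 132 92.8 [-10.  51.]
20 642 141 92.6 [-11.  59.]
20 650 139 94.2 [-20.  59.]
-82 586 106 92.9 [-111.  -48.]
-82 594 153 93.0 [-110.  -48.]
-82 602 141 92.5 [-111.  -48.]
-82 610 134 93.0 [-112.  -49.]
-82 618 136 92.6 [-110.  -47.]
-82 626 160 91.8 [-122.  -42.]
-82 634 134 92.0 [-110.  -48.]
-82 642 153 92.3 [-110.  -47.]
-82 650 148 94.5 [-122.  -43.]
-82 658 8 91.4 [-90. -61.]
jar 629 [749.  -7.  70.] [806.  48.  89.] [775.  20.  85.]
can 586 [746. -97. 105.] [795. -45. 122.] [769. -70. 118.]
bottle 138 [765. 116. 128.] [789. 138. 145.] [774. 127. 141.]
```

The jar is the orange one with the steel lid, in the middle nest (scene 263,232; top 347,154). Its flap is the middle one (top 352,225), raised slightly at the front. Next I measure the rack pose.

```bash
python3 - <<'E'
from h import *
p=cv2.imread('pics/top0.png');d=np.load('pics/top0.npy');P=cloud('top',d)
big=cv2.resize(p[120:250,255:445],None,fx=4,fy=4,interpolation=cv2.INTER_CUBIC);cv2.imwrite('pics/topz.png',big)
w=(p.min(-1)>200).astype(np.uint8)
K,t,M=cam('top')
w[:200]=0;w[250:]=0
n,l,st,c=cv2.connectedComponentsWithStats(w)
for i in range(1,n):
    if st[i,4]>300:
        ys,xs=np.nonzero(l==i);r=cv2.minAreaRect(np.c_[xs,ys].astype(np.float32));b=cv2.boxPoints(r)
        for q in b:
            ray=M@np.array([(q[0]-K[0,2])/K[0,0],(q[1]-K[1,2])/K[1,1],1]); print(np.round(q,1),np.round((t+ray*(92-t[2])/ray[2]),1))
        print(st[i],np.round(P[l==i].min(0)),np.round(P[l==i].max(0)))
E
```

```text
[279. 201.] [670.2 160.6  92. ]
[322. 201.] [669.4  77.6  92. ]
[322. 243.] [588.3  78.7  92. ]
[279. 243.] [589.  159.8  92. ]
[ 279  201   44   43 1300] [nan nan nan] [nan nan nan]
[327. 201.] [669.2  68.   92. ]
[370.  199.6] [671.4 -15.2  92. ]
[371.4 241.2] [590.7 -14.5  92. ]
[328.4 242.7] [588.7  66.6  92. ]
[ 327  200   44   43 1221] [nan nan nan] [nan nan nan]
[387.2 207.1] [656.1 -47.6  92. ]
[419.8 204.7] [ 660.2 -110.7   92. ]
[422.5 240.1] [ 592.  -110.8   92. ]
[389.8 242.5] [588.  -49.1  92. ]
[388 206  35  36 970] [nan nan nan] [nan nan nan]
```

View pics/topz.png

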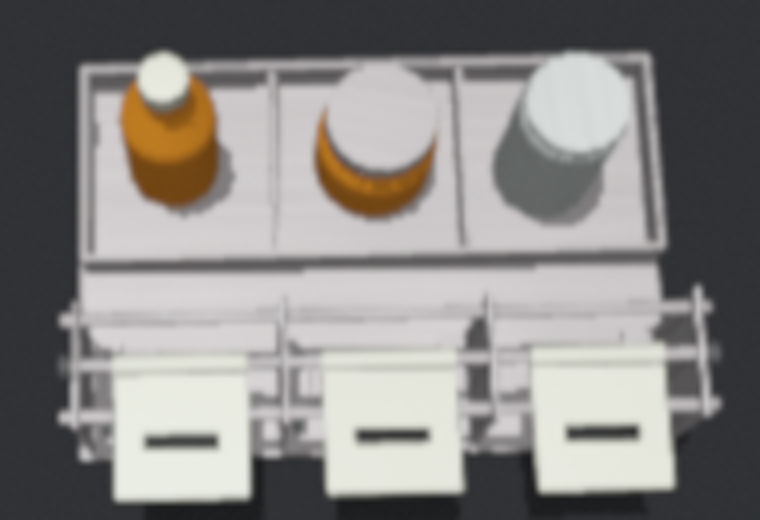

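Emit:
apply_moves([
  [0, [10.75, -10.3, 0], 0],
  [0, [10.75, -10.3, 0], 0],
  [0, [10.75, -10.3, 0], 0],
  [0, [10.75, -10.3, 0], 0],
  [0, [10.75, -10.3, 0], 0],
  [0, [10.75, -10.3, 0], 0],
  [0, [10.75, -10.3, 0], 0],
  [0, [10.75, -10.3, 0], 0],
])

```text
t: 1.47
position: [369.7, -343.3, 250.0]
tool_rot: [3.141, -0.0, 0.322]
contact_force: [0.7, 0.8, -0.3]
finger_gap: 36.6
```

Emit:
apply_moves([
  [0, [11.8, -11.4, 0], 0],
  [0, [11.8, -11.4, 0], 0],
  [0, [11.8, -11.4, 0], 0],
  [0, [11.8, -11.4, 0], 0],
  [0, [11.8, -11.4, 0], 0],
  [0, [11.8, -11.4, 0], 0],
  [0, [11.8, -11.4, 0], 0],
  [0, [11.8, -11.4, 0], 0],
])

```text
t: 2.13
position: [523.7, -47.4, 250.2]
tool_rot: [3.141, -0.001, 0.323]
contact_force: [0.4, -0.2, -1.0]
finger_gap: 0.5
```

Emit:
apply_moves([
  [0, [0, 0, 0], 1],
  [0, [0, 0, 0], 2],
  [0, [0, 0, 0], 3],
  [0, [0, 0, 0], 3],
  [0, [0, 0, 0], 3],
])

```text
t: 2.55
position: [523.1, -49.3, 249.8]
tool_rot: [3.142, -0.0, 0.012]
contact_force: [-0.3, 0.6, 0.2]
finger_gap: 0.4
```

Emit:
apply_moves([
  [0, [1.5, -2.8, 0], 0],
  [0, [1.5, -2.8, 0], 0],
  [0, [1.5, -2.8, 2], 0],
  [0, [1.5, -2.8, 4], 0],
  [0, [1.5, -2.8, 5.4], 0],
  [0, [1.5, -2.8, 6.4], 0],
  [0, [1.5, -2.8, 6.6], 0],
  [0, [1.5, -2.8, 6.6], 0],
])

```text
t: 3.22
position: [557.4, 20.6, 82.0]
tool_rot: [-3.141, 0.007, 0.01]
contact_force: [0.5, 0.1, 0.7]
finger_gap: 0.4
```

```bash
python3 - <<'E'
from h import *
p,d=cap('scene','s1');cv2.imwrite('pics/s1z.png',cv2.resize(p[100:260,180:420,::-1],None,fx=3,fy=3,interpolation=cv2.INTER_CUBIC))
s=robot.state();print(s['position'],s['contact_force'])
p,d=cap('top','t1');cv2.imwrite('pics/t1z.png',cv2.resize(p[130:290,230:470,::-1],None,fx=3,fy=3,interpolation=cv2.INTER_CUBIC))
E
```

```text
[559.81458997  20.60390362  84.75385084] [-0.07090994  0.91685788  0.35011116]
```

View pics/s1z.png

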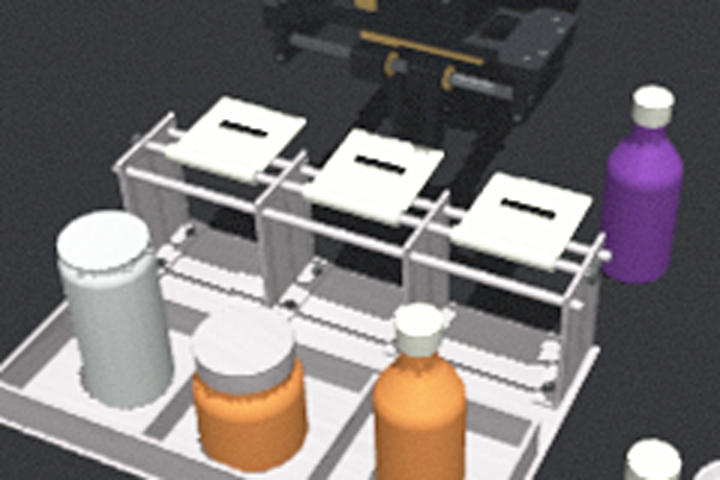

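View pics/t1z.png

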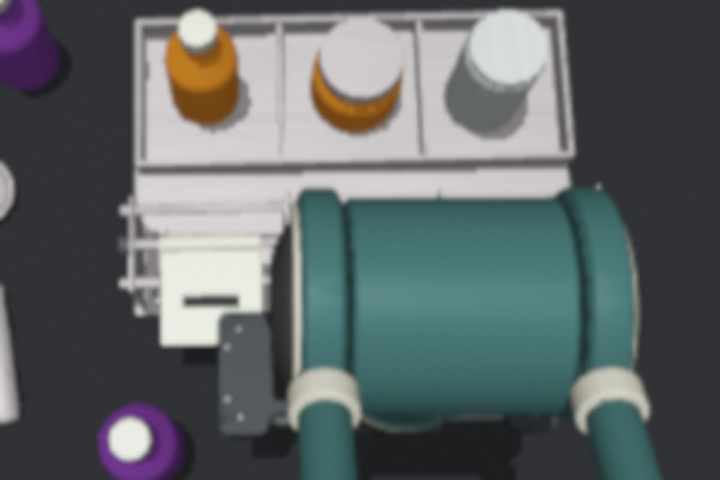

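Emit:
apply_moves([
  [0, [0.4, 0, 0], 0],
  [0, [0.7, 0, 0], 0],
  [0, [0.7, 0, 0], 0],
])

```text
t: 3.57
position: [576.5, 20.9, 85.7]
tool_rot: [3.141, 0.005, 0.009]
contact_force: [-8.0, 0.1, 0.2]
finger_gap: 0.6
```

Emit:
apply_moves([
  [0, [0.04, 0, 0], 0],
  [0, [0.08, 0, 0], 0],
  [0, [0.08, 0, 0], 0],
])

```text
t: 3.82
position: [576.5, 20.9, 84.7]
tool_rot: [3.141, 0.008, 0.009]
contact_force: [-10.8, -0.3, 0.4]
finger_gap: 0.2
```

Emit:
apply_moves([
  [0, [0.04, 0, 0], 0],
  [0, [0.08, 0, 0], 0],
  [0, [0.08, 0, 0], 0],
])

```text
t: 4.07
position: [576.5, 20.9, 83.8]
tool_rot: [3.141, 0.012, 0.009]
contact_force: [-13.9, 0.4, 0.6]
finger_gap: 0.1
```

Emit:
apply_moves([
  [0, [0, 0, -0.1], 0],
  [0, [0, 0, -0.2], 0],
  [0, [0.02, 0, -0.3], 0],
  [0, [0.04, 0, -0.4], 0],
  [0, [0.06, 0, -0.5], 0],
  [0, [0.06, 0, -0.5], 0],
])

```text
t: 4.57
position: [578.1, 20.9, 97.2]
tool_rot: [3.141, 0.012, 0.009]
contact_force: [-15.6, -0.9, 3.0]
finger_gap: 0.5
```

```bash
cat > look.py <<'E'
import sys
from h import *
p,d=cap('scene',sys.argv[1]);cv2.imwrite(f'pics/{sys.argv[1]}z.png',cv2.resize(p[100:260,180:420,::-1],None,fx=3,fy=3,interpolation=cv2.INTER_CUBIC))
P=cloud('scene',d).reshape(-1,3);c=p.reshape(-1,3)
m=(abs(P[:,1]-20)<28)&(P[:,0]>575)&(P[:,0]<725)&(P[:,2]>84)&(P[:,2]<165)&(c.min(1)>150)
q=P[m];g=np.c_[q[:,0]-654,q[:,2]-90]
g=g[np.hypot(*g.T)>32]
print(len(g),'angle deg med',np.round(np.percentile(np.degrees(np.arctan2(g[:,1],-g[:,0])),[10,50,90]),1),'rmax',np.hypot(*g.T).max())
s=robot.state();print(s['t'],s['position'],s['contact_force'])
E
python3 look.py s2
```

```text
322 angle deg med [12.2 13.7 15.6] rmax 66.91652901343825
4.6167 [578.10358562  20.94214096  97.0735021 ] [-15.73151037  -1.19419043   3.65311774]
```

View pics/s2z.png

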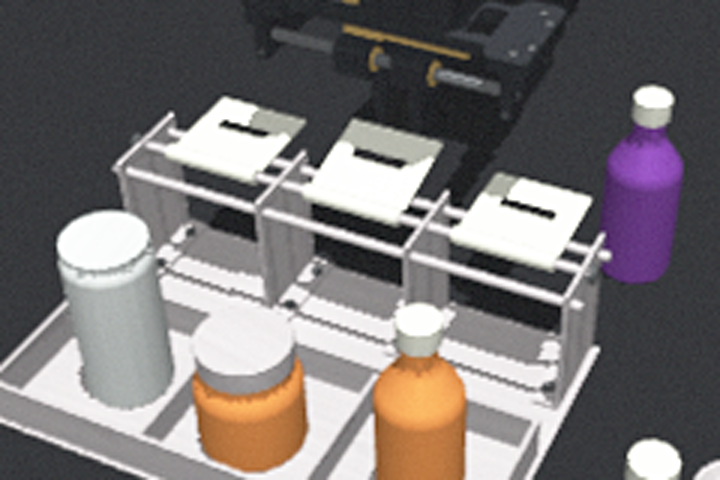

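Emit:
apply_moves([
  [0, [0.02, 0, -0.18], 0],
  [0, [0.06, 0, -0.35], 0],
  [0, [0.11, 0, -0.52], 0],
  [0, [0.18, 0, -0.68], 0],
  [0, [0.26, 0, -0.84], 0],
  [0, [0.36, 0, -1.0], 0],
  [0, [0.48, 0, -1.15], 0],
  [0, [0.6, 0, -1.3], 0],
])

```text
t: 5.28
position: [599.8, 21.2, 132.7]
tool_rot: [3.142, -0.004, 0.009]
contact_force: [-0.5, -0.1, 0.7]
finger_gap: 0.5
```

```bash
python3 look.py s3
```

```text
447 angle deg med [50.1 51.9 54.1] rmax 65.5653017941907
5.3333 [601.30954982  21.17025297 133.5020646 ] [-0.16001579  0.58432171  0.60766481]
```

View pics/s3z.png

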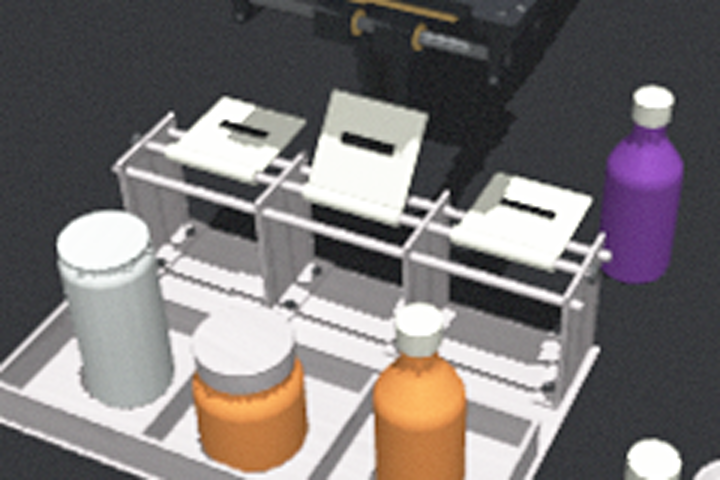

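Emit:
apply_moves([
  [0, [0.2, 0, -0.15], 0],
  [0, [0.4, 0, -0.3], 0],
  [0, [0.6, 0, -0.4], 0],
  [0, [0.8, 0, -0.5], 0],
  [0, [1.0, 0, -0.5], 0],
  [0, [1.2, 0, -0.5], 0],
  [0, [1.4, 0, -0.5], 0],
  [0, [1.55, 0, -0.5], 0],
])

```text
t: 6.0
position: [637.3, 21.6, 141.8]
tool_rot: [-3.142, 0.0, 0.009]
contact_force: [-0.3, 0.7, -0.1]
finger_gap: 0.7
```

```bash
python3 look.py s4
```

```text
370 angle deg med [86.6 88.3 89.7] rmax 65.73541519728661
6.05 [637.81559333  21.56901224 141.8757935 ] [ 0.78927684 -0.0129058   0.31278467]
```

View pics/s4z.png

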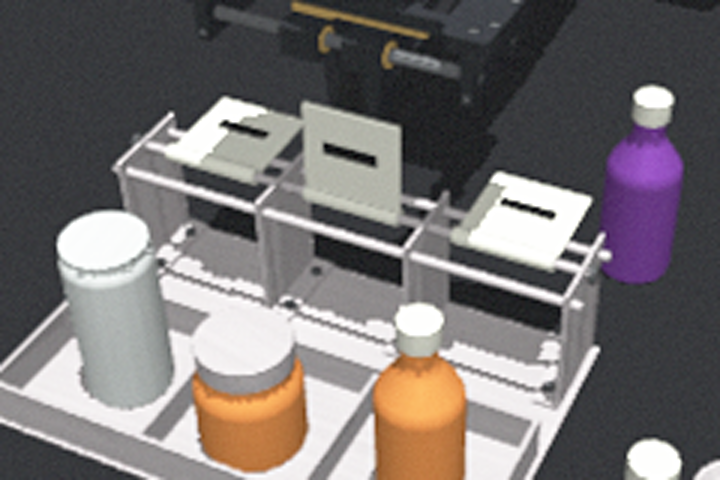

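Emit:
apply_moves([
  [0, [0.25, 0, -0.1], 0],
  [0, [0.5, 0, -0.1], 0],
  [0, [0.7, 0, -0.05], 0],
  [0, [0.9, 0, 0.02], 0],
  [0, [1.1, 0, 0.1], 0],
  [0, [1.25, 0, 0.22], 0],
  [0, [1.4, 0, 0.35], 0],
  [0, [1.55, 0, 0.5], 0],
])

```text
t: 6.72
position: [676.0, 21.9, 129.4]
tool_rot: [-3.142, -0.0, 0.009]
contact_force: [-0.3, 0.4, 0.2]
finger_gap: 0.5
```

```bash
python3 look.py s5
```

```text
69 angle deg med [140.3 141.2 142.6] rmax 80.28978609872385
6.7667 [676.03596356  21.91124481 128.47415744] [ 0.38691399 -0.30953074 -0.07148952]
```

View pics/s5z.png

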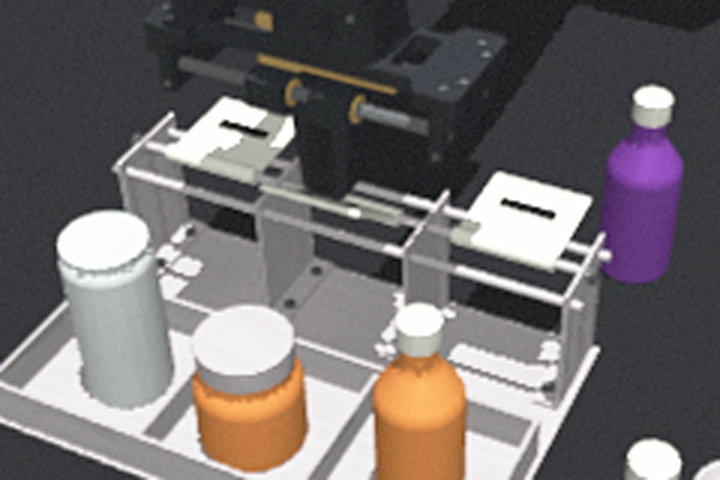

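Emit:
apply_moves([
  [0, [0.16, 0, 0.14], 0],
  [0, [0.26, 0, 0.3], 0],
  [0, [0.34, 0, 0.45], 0],
  [0, [0.38, 0, 0.6], 0],
  [0, [0.42, 0, 0.74], 0],
  [0, [0.44, 0, 0.84], 0],
  [0, [0.44, 0, 0.9], 0],
  [0, [0.44, 0, 0.9], 0],
])

```text
t: 7.43
position: [686.1, 22.0, 106.6]
tool_rot: [-3.142, 0.001, 0.009]
contact_force: [0.3, 0.2, -0.3]
finger_gap: 0.7
```

Emit:
apply_moves([
  [0, [0, 0, 0.06], 0],
  [0, [0, 0, 0.1], 0],
  [0, [0, 0, 0.1], 0],
])

```text
t: 7.68
position: [686.4, 22.1, 104.6]
tool_rot: [-3.142, 0.0, 0.009]
contact_force: [-0.1, -0.2, -0.1]
finger_gap: 0.8
```

Emit:
apply_moves([
  [0, [0, 0, 0.04], 0],
  [0, [0, 0, 0.08], 0],
  [0, [0, 0, 0.08], 0],
])

```text
t: 7.93
position: [686.7, 22.0, 103.4]
tool_rot: [3.142, -0.0, 0.009]
contact_force: [-0.2, 0.2, 3.1]
finger_gap: 0.1
```

Emit:
apply_moves([
  [0, [0, 0, 0.04], 0],
  [0, [0, 0, 0.08], 0],
  [0, [0, 0, 0.08], 0],
])

```text
t: 8.18
position: [686.7, 22.0, 103.2]
tool_rot: [3.142, -0.001, 0.009]
contact_force: [-4.8, 0.1, 11.6]
finger_gap: 0.8
```

Emit:
apply_moves([
  [0, [0, 0, -0.2], 0],
  [0, [0, 0, -0.6], 0],
  [0, [0, 0, -2], 0],
  [0, [0, 0, -4], 0],
  [0, [0, 0, -5], 0],
  [0, [0, 0, -6], 0],
  [0, [0, 0, -6], 0],
])

```text
t: 8.77
position: [690.3, 22.0, 259.6]
tool_rot: [3.141, -0.013, 0.009]
contact_force: [0.4, -0.2, 1.6]
finger_gap: 0.4
```

Emit:
apply_moves([
  [0, [-4, 5, 0], 0],
  [0, [-4, 8, 0], 0],
  [0, [-4, 10, 0], 0],
  [0, [-4, 10, 0], 0],
  [0, [-4, 10, 0], 0],
  [0, [-4, 10, 0], 0],
  [0, [-4, 10, 0], 0],
  [0, [-4, 10, 0], 0],
])

```text
t: 9.43
position: [586.6, -233.2, 249.6]
tool_rot: [3.14, 0.002, 0.004]
contact_force: [0.5, -0.0, 0.1]
finger_gap: 0.1
```

```bash
python3 look.py s6; python3 - <<'E'
from h import *
p,d=cap('top','t6');cv2.imwrite('pics/t6z.png',cv2.resize(p[120:280,200:440,::-1],None,fx=3,fy=3,interpolation=cv2.INTER_CUBIC))
for cn,dd in(('top',d),('scene',np.load('pics/s6.npy'))):
  P=cloud(cn,dd).reshape(-1,3)
  m=(abs(P[:,1]-20)<28)&(P[:,2]>80)&(P[:,2]<110)
  for x in range(654,732,8):
    k=P[m&(P[:,0]>=x)&(P[:,0]<x+8)]
    if len(k):print(cn,x,len(k),np.round(np.median(k[:,2]),1))
E
```

```text
347 angle deg med [175.4 178.2 179.4] rmax 65.13845333158454
9.4833 [ 587.38077658 -230.91589538  249.57485588] [ 0.48472755  0.32312037 -0.40341204]
top 654 115 92.1
top 662 115 91.8
top 670 116 91.8
top 678 115 91.8
top 686 112 92.3
top 694 117 91.9
top 702 112 91.7
top 710 92 91.5
scene 654 119 92.1
scene 662 83 91.3
scene 670 82 91.5
scene 678 82 91.6
scene 686 97 91.6
scene 694 91 91.4
scene 702 100 91.5
scene 710 113 91.1
scene 718 10 91.3
```

View pics/s6z.png

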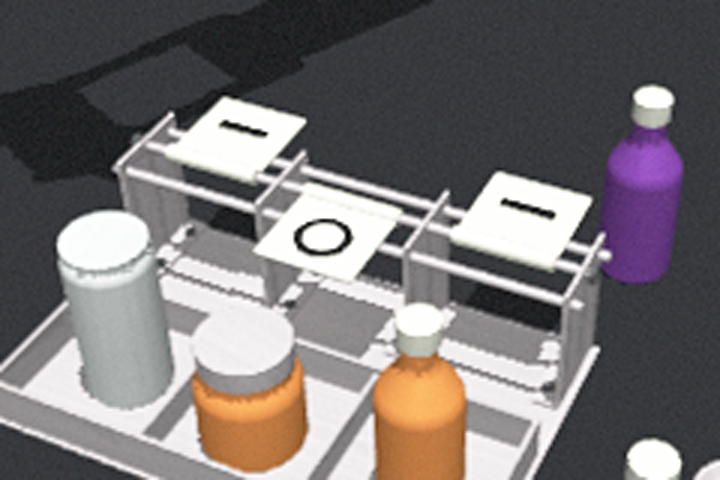

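View pics/t6z.png

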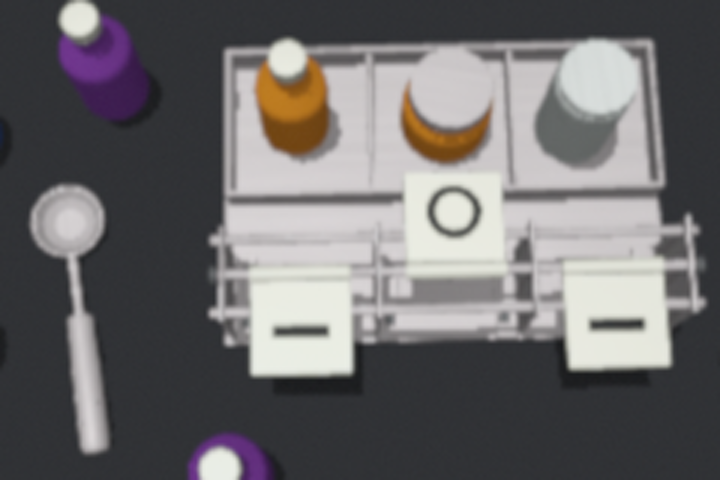

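The middle flap lies level on the rear rod (height about 91.8 mm along its length) with its ring face up (crop pixel 323,237). The other flaps, samples and spoon are where they were.

```bash
python3 -c "
from cell import robot;print(robot.close_job())"
```

```text
the job is handed in; nothing more can be done
None
```

The middle flap, the one in front of the jar, is swung over and lying flat on the rear rest rod with its ring face up. I handed the job in at about 9.5 s of the 42 s allowed.

- **Move:** With the fingers closed, I pushed the flap's free edge up with the fingertips, took it past upright, and pressed it lightly onto the rod. Nothing was gripped. The highest force I read was about 16 N, while starting the lift.
- **Last checks:** Depth from both cameras puts the flap's top at about 91–92 mm along its whole length, where a level flap should be. The scene camera's angle estimate was 178° (spread 175–179°), which fits level within its noise. In the pictures the other two flaps, the three samples and the spoon look unmoved. The arm was well clear of everything at hand-in. No check failed or disagreed.

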